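Roll the jar in front of the code reader and take a reading

TASK

The white jar lies on its side on the rubber mat: with your fingertips on its upper half, roll it along the mat so that it comes to rest with its round base squarely in front of the lens of the code reader, centred on it. Let go of the jar, and then press the button on top of the reader right down and release it. Do not grasp or lift the jar, do not reach down beside it, do not press the button before the jar lies still in its place, and leave the bottle and the other things alone.

Things in the scene. Friction and masses are not known exactly. Their poses are not given: they have to be found in the camera images.
- jar: White plastic screw-top jar lying on its side on the mat, 64 mm diameter, 82 mm long, 0.14 kg; top line 67 mm above the worktop. Origin: centre of its flat base (the end facing the reader), on its axis, 35 mm up; z axis: from base to lid; x, y turn as it rolls. The 18 mm lid is 1 mm larger in radius, so it veers 0.04 rad in 100 mm. Rolls easily; let go at 40 mm/s it stops within 10 mm.
- bottle: Small white and clear glass bottle with a blue cap, lying on its side at the other end of the mat, 57 mm in diameter and 118 mm long; not to be moved. Origin: centre of its base, on its axis; z axis along it from base to cap.
- mat: Dark rubber bench mat, fixed, 180 mm (x) by 460 mm (y) and 4 mm thick. Origin: centre of its underside, on the worktop. Jar and bottle lie across it, one near each end (about 150 mm either side of the origin along y), either way round; the way to roll is along its y axis.
- reader: Grey code reader, fixed beside the middle of the mat on the side away from the robot, parallel to the mat: housing 60 mm (x) by 75 mm (y), top at 60 mm, on a 74 by 95 mm foot plate. Origin: centre of its underside. It looks along its own -x, over the mat.
- lens (a point): Centre of the front of the reader's round lens, 35 mm above the worktop. Axes as the reader's: -x points out of the lens across the mat, y runs along the mat. The jar's base, when in its place, lies about 40 to 60 mm straight in front of it (same y in this frame).
- read_button_top (a point): Centre of the top of the round grey push button (28 mm diameter) on the reader's top; pressed straight down.
- read_button (a joint): Travel of the button: 0 released, 0.006 m fully down; springs back; fully down takes about 4 N.
- cap: Blue screw cap, 46 mm diameter, 26 mm high, on the worktop beside the reader; bystander. Origin: centre of its underside.
- stopper: Black rubber stopper, 43 mm diameter, 27 mm high, on the worktop on the other side of the reader; bystander. Origin: centre of its underside.
- marker: Grey marker pen, 130 mm long, lying to the left of the mat; bystander. Origin: centre of its underside.
- scoop: Steel hand scoop, 181 mm long, lying behind to the left; bystander. Origin: centre of its underside.
There are look-alikes about, which are no part of the job. Leave any orange or yellow look-alike of the jar alone.

How it is judged:
By the outcome, as a careful person would: the job done as asked, in the order asked, and still so for the second after the job is handed in, with the robot touching nothing.
It also fails if it takes over 72 s, if anything falls off the work surface, if the arm or the gripper's body presses on something with over 40 N, if the wrist force passes 120 N, or if a joint passes its speed limit or range.

ROBOT

A 6-joint arm with a two-finger parallel gripper is mounted at the origin on a cart in front of the work surface, level with it; the furniture and walls round the work are solid. World frame = base frame: x ahead of the robot, y to its left, z up, the work surface at z = 0. Lengths are in m, angles in rad, forces in N, time in s.
With the tool pointing down it reaches from about 0.3 to 0.95 m from the base axis. Payload 3.1 kg.
Tool frame: the origin (TCP) lies between the finger pads; the fingertips stand 17 mm ahead of it and the grasp point (between the pads) lies 2 mm behind it (tip_reach is the distance from the TCP to the fingertips, in m); z points along the fingers, y is the line along which they close (so a half turn about z gives the same grasp; the last joint's range is limited). The gripper opens to 85 mm and grips with 20 to 120 N. Pads are 22 mm wide; open, the fingers measure 114 mm over their backs; the gripper's body (76 mm by 85 mm) begins 54 mm behind the grasp point. The pads swing forward as they close: fully open they stand 13 mm farther back than shut.
Start: joints at [-1.418, 0.308, 1.634, -0, 1.2, -0.07], TCP at [0.138, -0.61, 0.248] pointing down, gripper open.
Joint ranges: [-3.06, 3.06], [-0.79, 1.96], [0.05, 2.63], [-1.19, 4.34], [0.05, 2.64], [-2.94, 2.94]. Speed limits (rad/s): [2.79, 2.79, 3.14, 3.14, 3.14, 3.14].

INTERFACE

Orientations are given as [roll, pitch, yaw] about the fixed x, y, z axes, in that order (R = Rz(yaw) Ry(pitch) Rx(roll)).
In Python, from rig import * gives the robot as it stands.
- The arm moves only by the shell command python3 -m creep 'ROWS' [FORCE]. ROWS is JSON, a list of rows, each a list of 5 numbers: the closure in counts, from 0 (fully open) to 255 (shut), then the shift along the tool's x, y, z in cm, then the turn about the tool's z in rad. A call has 1 to 20 rows; each row shifts and turns the commanded pose from where the row before left it, along the tool's axes as they then stand; what a row does not reach is not made up. A row lasts 1/12 s, in which the tool goes at most 41.7 mm and 7.16 degrees, less where a joint would pass 70% of its speed; a pose out of reach is approached as far as the arm can. A call with a gripper value outside its range is refused whole. The fingers move at their own pace and stop on an object; FORCE is the grip in N (left out, the last holds). Time passes only in rows, so rows that do not move let the fingers close. It gives the time, the measured TCP pose, the force, the opening and the grip force at its end, in the units of the state.
- sense(): the state, without advancing time (a new reading comes with each control period).
- read_camera(name): name is "scene" or "side" or "wrist"; returns a dict with "pixels" (384x512x3 uint8, red, green, blue), "depth" (384x512 float32, m along the optical axis (not along the pixel's ray), 0 where there is no reading), "mtx" (3x3 intrinsics, pixels), "extrinsics" (4x4, takes a point from camera to world coordinates). Camera axes: x right, y up, looking along -z (the intrinsics and any distortion apply to the point x, -y, -z); pixel columns grow to the right and rows downward; lengths in m; the calibration is good to about 2 mm. The wrist camera is an equidistant fisheye: a pixel r from the principal point sees the ray r / f radians off the axis. A picture is of the moment at which its call begins.
- finish_job(): hands the job in; it is judged then, once.
The state is a dict: "t": time; "joints": joint angles; "joint_vel": joint speeds; "joint_torque": joint torques, N m; "eef_pos": TCP position; "eef_rot": TCP orientation; "wrist_force": force on the tool from outside, world axes, zero at the start; "moment": the same for the moment, N m; "opening": finger opening in m; "grip_force": force on a finger pad.
Only numpy, scipy, OpenCV 4.12 (cv2) and the standard library are available. Lean on these libraries where they do the work, as an engineer would, in place of code of your own. Each camera call takes 0.05 s, during which the arm holds its last target. There are 200 camera calls.

## Working session

There is one attempt and no reset: what is moved stays moved. The work goes in short steps, Python scripts to look and compute and a shell command to move; the robot and the scene stay as the last step left them, time stands still between calls to the robot, and variables do not carry over. Pictures are saved under pics/ and viewed, at most 10 in all, crops included, and the job is handed in when it is done.

```bash
ls; mkdir -p pics; python3 - <<'E'
from rig import *
import cv2,numpy as np
s=sense();print(s)
ims=[]
for n in("scene","side"):
    c=read_camera(n);np.savez(f"pics/{n}.npz",**c);cv2.imwrite(f"pics/{n}0.png",c["pixels"][...,::-1]);print(c["mtx"],c["extrinsics"].round(3))
E
```

```text
pics
{'t': 0.0, 'joints': array([-1.41770452e+00,  3.08981552e-01,  1.63522446e+00, -1.06819460e-05,
        1.19972752e+00, -6.97015306e-02]), 'joint_vel': array([-0.00084423,  0.00101575,  0.00044431,  0.00039475, -0.00083263,
        0.00014912]), 'joint_torque': array([-6.14181827e-04, -4.15258133e+01, -2.76663941e+01, -3.17428185e-04,
        1.00051242e-02,  5.58104176e-06]), 'eef_pos': array([ 0.13794262, -0.60875819,  0.2470436 ]), 'eef_rot': array([-3.13925676e+00, -1.53109229e-04,  2.22797042e-01]), 'wrist_force': array([ 0.43486163, -0.12286251,  0.52737989]), 'moment': array([ 0.00698562, -0.03229179,  0.00801014]), 'grip_force': 0.0, 'opening': 0.0855489556741666}
[[372.2324659    0.         253.83572725]
 [  0.         372.2324659  189.29610004]
 [  0.           0.           1.        ]] [[-0.894  0.286 -0.346  0.128]
 [-0.449 -0.586  0.675  0.871]
 [-0.009  0.758  0.652  0.756]
 [ 0.     0.     0.     1.   ]]
[[375.7008247    0.         250.16272772]
 [  0.         375.7008247  193.6067199 ]
 [  0.           0.           1.        ]] [[ 0.928  0.189 -0.322  0.204]
 [-0.373  0.521 -0.768 -0.555]
 [ 0.023  0.833  0.554  0.618]
 [ 0.     0.     0.     1.   ]]
```

View pics/scene0.png

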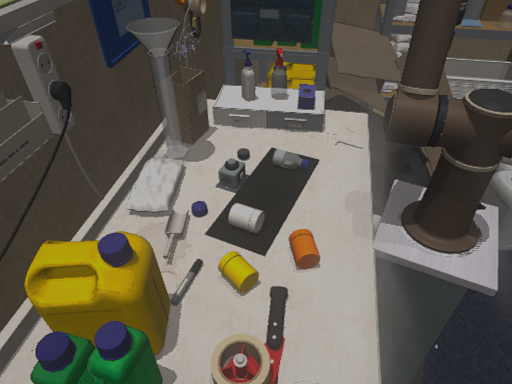

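View pics/side0.png

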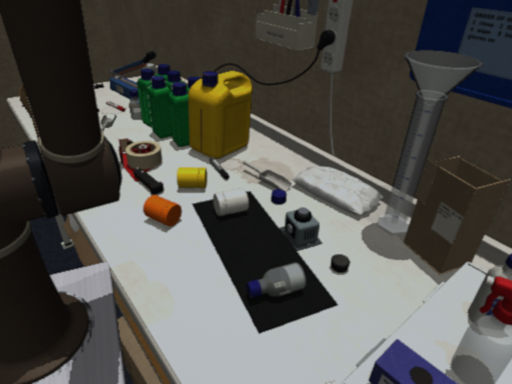

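Scene view: the white jar is at (246,217), the bottle at (291,159) and the reader at (232,173), with the cap at (200,208) and the stopper at (243,154). Side view: jar (231,203), bottle (277,283), reader (302,226).
Look-alikes for the jar are yellow (238,271 scene), orange (304,247 scene) and the bottle with the blue cap (291,159 scene). The white one at (246,217) is the jar. I'll check that in a close crop while measuring.

```bash
cat > h.py <<'E'
import numpy as np,cv2
def cloud(c):
    K,E,d=c["mtx"],c["extrinsics"],c["depth"]
    v,u=np.indices(d.shape)
    P=np.stack([(u-K[0,2])/K[0,0]*d,-(v-K[1,2])/K[1,1]*d,-d],-1)
    W=P@E[:3,:3].T+E[:3,3]; W[d<=0]=np.nan
    return W
def ray(c,u,v,z):
    K,E=c["mtx"],c["extrinsics"]
    r=E[:3,:3]@np.array([(u-K[0,2])/K[0,0],-(v-K[1,2])/K[1,1],-1]);o=E[:3,3]
    return o+r*(z-o[2])/r[2]
E
cat > m.py <<'E'
from h import *
def big(m,near):
    n,l,s,ce=cv2.connectedComponentsWithStats(m.astype(np.uint8))
    return l==(1+np.argmax([s[i,4]/(1+np.hypot(*(ce[i]-near))) for i in range(1,n)]))
out=[]
for n,jp,mp,rp in(("scene",(246,217),(265,200),(232,165)),("side",(231,203),(255,245),(303,215))):
    c=dict(np.load(f"pics/{n}.npz"));W=cloud(c);g=c["pixels"].astype(int)
    z=W[...,2]
    mx=g.max(-1);sat=mx-g.min(-1)
    mat=big((mx<75)&(z<.012)&(z>-.005),mp)
    u,v=np.where(mat)[1],np.where(mat)[0]
    print(n,"mat z",np.nanmedian(z[mat]))
    pts=np.array([ray(c,a,b,.004)[:2] for a,b in zip(u,v)],np.float32)
    (cx,cy),(w,h),a=cv2.minAreaRect(pts);print(" mat rect",cx,cy,w,h,a)
    for nm,p in(("jar",jp),("reader",rp)):
        near=(np.hypot(np.indices(z.shape)[1]-p[0],np.indices(z.shape)[0]-p[1])<32)
        if nm=="jar": m=big(near&(mx>110)&(sat<60)&(z>.03)&(z<.08),p)
        else: m=near&(z>.05)&(z<.064)
        q=W[m];print(" ",nm,m.sum(),"z95",np.nanpercentile(q[:,2],[5,95,99]),"mean",np.nanmean(q,0))
        if nm=="jar":
            t=q[q[:,2]>.055]
            (cx,cy),(w,h),a=cv2.minAreaRect(t[:,:2].astype(np.float32));print("   top rect",cx,cy,w,h,a)
        else:
            (cx,cy),(w,h),a=cv2.minAreaRect(q[:,:2].astype(np.float32));print("   top rect",cx,cy,w,h,a)
            b=W[near&(z>.063)&(z<.09)];print("   above",len(b),np.nanmean(b,0),np.nanmax(b[:,2]) if len(b) else 0, np.nanmin(b,0),np.nanmax(b,0))
    im=c["pixels"][...,::-1]
    x,y=jp; x2=max(0,x-60);y2=max(0,y-75)
    out.append(cv2.resize(im[y2:y2+130,x2:x2+130],(400,400),interpolation=cv2.INTER_CUBIC))
cv2.imwrite("pics/crop0.png",np.hstack(out))
E
python3 m.py
```

```text
scene mat z 0.002790121776987231
 mat rect 0.5017794966697693 0.08828988671302795 0.22072894871234894 0.4568592607975006 1.394882082939148
  jar 540 z95 [0.04159752 0.06598294 0.06735776] mean [0.47592537 0.25347344 0.05727523]
   top rect 0.4775457978248596 0.24148300290107727 0.04685159772634506 0.08502566814422607 89.2846908569336
  reader 209 z95 [0.05101672 0.06120404 0.06238633] mean [0.60021409 0.09797565 0.05695625]
   top rect 0.608299732208252 0.08491197228431702 0.06129908189177513 0.0768267810344696 1.590975284576416
   above 122 [0.60573703 0.09020367 0.07366044] 0.0830190599379298 [0.58705437 0.06696963 0.06390629] [0.62981816 0.10503751 0.08301906]
side mat z 0.003650533809383183
 mat rect 0.5186250805854797 0.08059288561344147 0.2509291470050812 0.45740368962287903 1.3090468645095825
  jar 433 z95 [0.04755575 0.06676534 0.06749508] mean [0.47767186 0.22266875 0.05914686]
   top rect 0.4787617325782776 0.23208467662334442 0.04689951613545418 0.08166465163230896 89.10089111328125
  reader 339 z95 [0.05152356 0.06174791 0.06348144] mean [0.6015394  0.06424432 0.0577289 ]
   top rect 0.6095396876335144 0.07670807838439941 0.061467789113521576 0.07416662573814392 0.5052756667137146
   above 204 [0.60714235 0.07223355 0.07409591] 0.08310505962149128 [0.58924135 0.05679692 0.0631657 ] [0.6333124  0.09906984 0.08310506]
```

View pics/crop0.png

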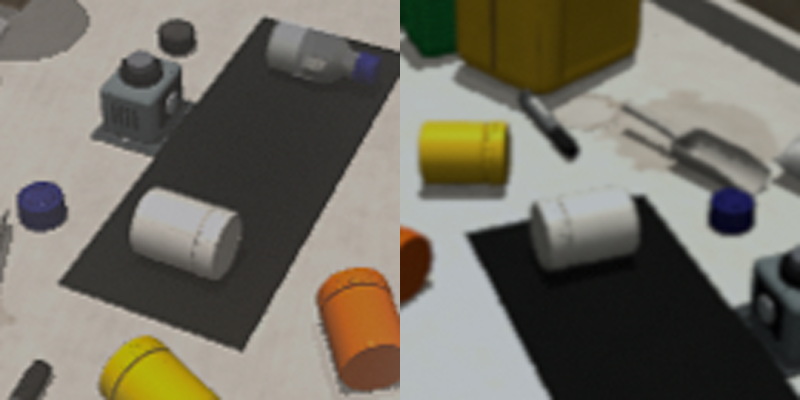

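The crop confirms it: the jar is white with a screw lid and lies on the mat, lid towards the robot and base towards the reader lens. Its centre is about (0.478, 0.237). The reader is at about (0.609, 0.081), and the jar-to-reader y offset is 0.155–0.157 m in both views. The sizes and the 67 mm top line agree. Next I'll check that the path is clear.

```bash
python3 - <<'E'
from h import *
c=dict(np.load("pics/scene.npz"));W=cloud(c)
for a,b in((270,105),(325,110),(280,80),(225,110),(308,97)): print(a,b,W[b,a].round(3))
m=(W[...,2]>.09)&(W[...,2]<.5)&(W[...,0]>.05)&(W[...,0]<.5)&(abs(W[...,1])<.55)
v,u=np.where(m);print(m.sum(), [ (u[i],v[i],W[v[i],u[i]].round(2)) for i in range(0,len(u),max(1,len(u)//12))])
E
```

```text
270 105 [ 0.654 -0.297  0.076]
325 110 [ 0.49  -0.486  0.001]
280 80 [ 0.638 -0.349  0.158]
225 110 [ 0.8   -0.208  0.064]
308 97 [ 0.514 -0.321  0.129]
6783 [(np.int64(413), np.int64(26), array([ 0.2 , -0.03,  0.5 ])), (np.int64(444), np.int64(44), array([0.13, 0.  , 0.48])), (np.int64(435), np.int64(58), array([0.14, 0.02, 0.45])), (np.int64(402), np.int64(73), array([0.19, 0.  , 0.4 ])), (np.int64(408), np.int64(87), array([0.17, 0.04, 0.39])), (np.int64(431), np.int64(98), array([0.12, 0.03, 0.37])), (np.int64(428), np.int64(105), array([0.12, 0.05, 0.37])), (np.int64(431), np.int64(112), array([0.11, 0.06, 0.36])), (np.int64(442), np.int64(119), array([0.09, 0.06, 0.35])), (np.int64(382), np.int64(127), array([0.2 , 0.05, 0.29])), (np.int64(427), np.int64(134), array([0.11, 0.08, 0.31])), (np.int64(442), np.int64(142), array([0.07, 0.07, 0.29])), (np.int64(426), np.int64(203), array([0.05, 0.04, 0.09]))]
```

```bash
python3 -m creep '[[190,1.0,-1.4,0,0],[190,2.0,-2.9,0,0],[190,2.0,-2.9,0,0],[190,2.0,-2.9,0,0],[190,2.0,-2.9,0,0],[190,2.0,-2.9,0,0],[190,2.0,-2.9,0,0],[190,2.0,-2.9,0,0],[190,2.0,-2.9,0,0],[190,2.0,-2.9,0,0],[190,2.0,-2.9,0,0],[190,2.0,-2.9,0,0],[190,2.0,-2.9,0,0],[190,2.0,-2.9,0,0],[190,2.0,-2.9,0,0],[190,2.0,-2.9,0,0],[190,2.0,-2.9,0,0],[190,2.0,-2.9,0,0],[190,2.0,-2.9,0,0],[190,2.0,-2.9,0,0]]' 20; python3 -m creep '[[190,2.0,-2.9,0,0],[190,2.0,-2.9,0,0],[190,2.0,-2.9,0,0],[190,2.0,-2.9,0,0],[190,2.0,-2.9,0,0],[190,2.0,-2.9,0,0],[190,1.0,-1.5,0,-0.12],[190,0,0,0,-0.12],[190,0,0,0,-0.12],[190,0,0,0,-0.12],[190,0,0,0,-0.12],[190,0,0,0,-0.12],[190,0,0,0,-0.12],[190,0,0,0,-0.12],[190,0,0,0,-0.12],[190,0,0,0,-0.12],[190,0,0,0,-0.12],[190,0,0,0,0]]'
```

```text
t: 1.77
eef_pos: [0.3935, 0.0295, 0.2481]
eef_rot: [3.141, -0.0, 0.223]
wrist_force: [-0.3, -0.4, 0.8]
opening: 0.0216
grip_force: 0.0
t: 3.27
eef_pos: [0.4782, 0.2405, 0.2477]
eef_rot: [-3.141, 0.0, 1.545]
wrist_force: [-0.3, 0.2, -0.1]
opening: 0.0215
grip_force: 0.0
```

```bash
python3 - <<'E'
from rig import *
import cv2,numpy as np
c=read_camera("wrist");np.savez("pics/w1.npz",**c);cv2.imwrite("pics/w1.png",c["pixels"][...,::-1]);print(c["mtx"],c["extrinsics"].round(3))
try: print(tip_reach)
except Exception as e: print(e)
E
```

```text
[[297.31863964   0.         248.81620575]
 [  0.         297.31863964 189.15254235]
 [  0.           0.           1.        ]] [[ 1.     0.024  0.01   0.481]
 [-0.026  0.952  0.306  0.318]
 [-0.002 -0.306  0.952  0.373]
 [ 0.     0.     0.     1.   ]]
0.017
```

View pics/w1.png

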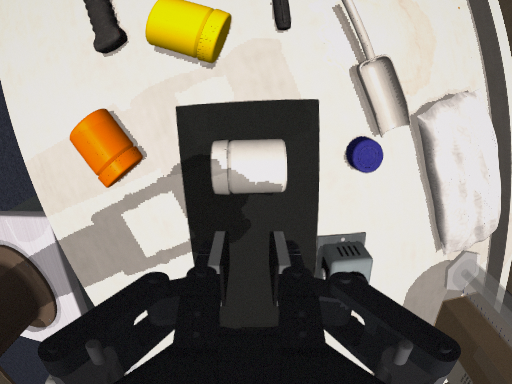

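The wrist view shows the jar at (249,166), with its lid at the left (211) and base at the right (287). The mat edges are at about 183 and 318, the reader at (345,260) and the blue cap at (364,154). I'll measure from this view.

```bash
cat >> h.py <<'E'
def rayw(c,u,v):
    K,E=c["mtx"],c["extrinsics"];x=(np.asarray(u,float)-K[0,2])/K[0,0];y=(np.asarray(v,float)-K[1,2])/K[1,1]
    t=np.hypot(x,y)+1e-12;s=np.tan(t)/t
    return np.stack([x*s,-y*s,-np.ones_like(x)],-1)@E[:3,:3].T
def cloudw(c):
    v,u=np.indices(c["depth"].shape);d=c["depth"]
    W=rayw(c,u,v)*d[...,None]+c["extrinsics"][:3,3];W[d<=0]=np.nan
    return W
def onz(c,u,v,z):
    r=rayw(c,u,v);o=c["extrinsics"][:3,3];return o+r*((z-o[2])/r[...,2])[...,None]
def fitjar(W,m):
    """axis fit of cylinder R=.032 at z=.035: y0 + s*x, and x extent"""
    from scipy.optimize import least_squares
    q=W[m];q=q[np.isfinite(q[:,0])&(q[:,2]>.035)]
    xm=np.median(q[:,0]);b=q[q[:,0]>xm-.015]
    f=lambda p:np.hypot((b[:,1]-p[0]-p[1]*(b[:,0]-xm))*np.cos(np.arctan(p[1])),b[:,2]-p[2])-.032
    r=least_squares(f,[np.median(b[:,1]),0,.035],loss="soft_l1",f_scale=.002)
    e=np.percentile(q[:,0],[1,99]);return dict(xm=xm,y=r.x[0],slope=r.x[1],zc=r.x[2],x=e,n=len(b),rms=np.sqrt(np.mean(f(r.x)**2)))
E
python3 - <<'E'
from h import *
c=dict(np.load("pics/w1.npz"));W=cloudw(c);g=c["pixels"].astype(int);mx=g.max(-1);z=W[...,2]
v,u=np.indices(z.shape)
box=(abs(u-249)<50)&(abs(v-166)<40)
m=box&(mx>105)
print("jar",fitjar(W,m))
q=np.where(m);r=cv2.minAreaRect(np.stack([q[1],q[0]],1).astype(np.float32));print(r)
# mat edges by rays at z=.004
for rows in(115,130,200,215):
    d=np.where(mx[rows,150:350]<70)[0]+150
    print(rows,d.min(),d.max(),onz(c,np.array([d.min()-.5,d.max()+.5]),np.array([rows,rows]),.004).round(4)[:,:2])
col=[];
for cc in(190,250,310):
    d=np.where(mx[80:130,cc]<70)[0]+80;col.append(onz(c,np.array([cc]),np.array([d.min()-.5]),.004)[0][:2].round(4))
print(col)
rd=(u>315)&(u<380)&(v>225)&(v<285)
t=W[rd&(abs(z-.06)<.006)];print("reader",len(t),np.nanpercentile(t,[2,50,98],0).round(4))
print("z of reader px",[(k,W[k[1],k[0]].round(4)) for k in((345,240),(345,250),(330,238),(355,238),(360,255))])
for n in("scene","side"):
    s=dict(np.load(f"pics/{n}.npz"));Ws=cloud(s);gm=s["pixels"].max(-1)
    p=(246,217) if n=="scene" else (231,203)
    vv,uu=np.indices(gm.shape);mm=(np.hypot(uu-p[0],vv-p[1])<26)&(gm>105)&(Ws[...,2]<.08)&(Ws[...,2]>.02)
    print(n,fitjar(Ws,mm))
E
```

```text
jar {'xm': np.float64(0.478023781883289), 'y': np.float64(0.23784217424749513), 'slope': np.float64(-0.0030693214202535783), 'zc': np.float64(0.03417071720834983), 'x': array([0.43855068, 0.51788274]), 'n': 2666, 'rms': np.float64(0.0006990389072884704)}
((248.58108520507812, 165.9864959716797), (53.055423736572266, 75.37496948242188), 88.66777801513672)
115 177 318 [[0.3887 0.2998]
 [0.5667 0.295 ]]
130 178 318 [[0.3887 0.2806]
 [0.5669 0.2759]]
200 186 317 [[0.3916 0.1866]
 [0.5687 0.182 ]]
215 187 316 [[0.3908 0.1648]
 [0.5685 0.1601]]
[array([0.4067, 0.3106]), array([0.4813, 0.3123]), array([0.5557, 0.3144])]
reader 646 [[0.5803 0.0869 0.0545]
 [0.6115 0.1095 0.0593]
 [0.6375 0.1183 0.0626]]
z of reader px [((345, 240), array([0.6139, 0.119 , 0.0044])), ((345, 250), array([0.6051, 0.1193, 0.0336])), ((330, 238), array([0.5908, 0.1235, 0.004 ])), ((355, 238), array([0.6294, 0.1211, 0.0041])), ((360, 255), array([0.6221, 0.1187, 0.0487]))]
scene {'xm': np.float64(0.47515267631530794), 'y': np.float64(0.2397394956331881), 'slope': np.float64(-0.0036261764914264387), 'zc': np.float64(0.03298513961666016), 'x': array([0.43675613, 0.51618168]), 'n': 380, 'rms': np.float64(0.001434401431252699)}
side {'xm': np.float64(0.47734190361280054), 'y': np.float64(0.23700620002990858), 'slope': np.float64(0.016135205110682737), 'zc': np.float64(0.033912004710731344), 'x': array([0.43884901, 0.51717866]), 'n': 306, 'rms': np.float64(0.0015190292291783279)}
```

The measurements agree. The jar axis is at y=0.238 (height 34 mm, fit error 0.7 mm), with the body at x 0.456–0.518. The reader centre is at y≈0.081 with yaw≈0.02, so the jar axis has to move to y≈0.079. I'll approach over the rear upper part of the jar.

```bash
python3 -m creep '[[190,0.5,0.2,1.5,-0.025],[190,0.5,0.2,2.5,0],[190,0.5,0.2,2.5,0],[190,0.5,0.2,2.5,0],[190,0.4,0.1,2.5,0],[190,0,0,2.0,0],[190,0,0,1.5,0],[190,0,0,1.0,0],[190,0,0,0.4,0],[190,0,0,0,0],[190,0,0,0,0]]'; python3 - <<'E'
from rig import *
import cv2,numpy as np
c=read_camera("wrist");np.savez("pics/w2.npz",**c);cv2.imwrite("pics/w2.png",c["pixels"][...,::-1])
E
```

```text
t: 4.23
eef_pos: [0.4884, 0.2648, 0.0849]
eef_rot: [3.141, -0.0, 1.567]
wrist_force: [-0.6, -0.3, -0.4]
opening: 0.0215
grip_force: 0.0
```

View pics/w2.png

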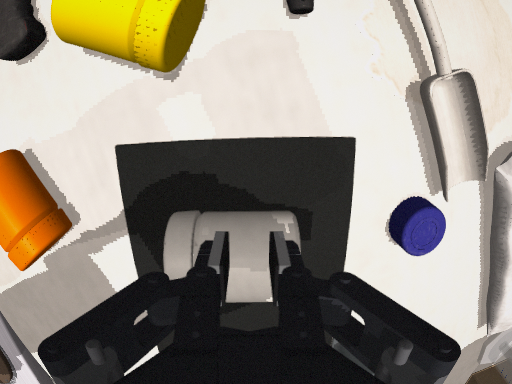

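The fingertips at (218,235) and (283,235) are over the jar body, with the right one close to the base end at col 300. They are near its rear upper part and clear of the mat. I'll feel for contact.

```bash
for i in 1; do python3 -m creep '[[190,0,-0.2,0.2,0],[190,0,0,0.1,0],[190,0,0,0,0]]'; python3 -m creep '[[190,0,0,0.1,0],[190,0,0,0,0]]';python3 -m creep '[[190,0,0,0.1,0],[190,0,0,0,0]]'; done
```

```text
t: 4.53
eef_pos: [0.4859, 0.2647, 0.0818]
eef_rot: [3.141, -0.0, 1.568]
wrist_force: [0.1, -0.1, 0.0]
opening: 0.0218
grip_force: 0.0
t: 4.7
eef_pos: [0.4858, 0.2646, 0.0804]
eef_rot: [3.141, -0.0, 1.568]
wrist_force: [-0.9, 0.1, -0.4]
opening: 0.0216
grip_force: 0.0
t: 4.87
eef_pos: [0.4858, 0.2646, 0.0792]
eef_rot: [-3.141, 0.0, 1.568]
wrist_force: [-0.5, 0.9, -0.5]
opening: 0.0217
grip_force: 0.0
```

```bash
python3 -m creep '[[190,-0.2,0,0,0],[190,0,0,0,0]]'; python3 -m creep '[[190,-0.2,0,0,0],[190,0,0,0,0]]';python3 -m creep '[[190,-0.2,0,0,0],[190,0,0,0,0]]'
```

```text
t: 5.03
eef_pos: [0.4859, 0.2624, 0.0793]
eef_rot: [3.142, 0.0, 1.568]
wrist_force: [-0.0, -0.8, 0.2]
opening: 0.0216
grip_force: 0.2
t: 5.2
eef_pos: [0.4859, 0.2605, 0.0796]
eef_rot: [3.142, -0.0, 1.567]
wrist_force: [-0.6, -0.5, 1.7]
opening: 0.0216
grip_force: 0.8
t: 5.37
eef_pos: [0.486, 0.2587, 0.0798]
eef_rot: [3.141, -0.001, 1.567]
wrist_force: [-1.1, 1.5, 3.5]
opening: 0.0219
grip_force: 1.9
```

Contact is at 3.5 N and the arm is compliant. First stroke.

```bash
python3 -m creep '[[190,-0.2,0,-0.03,0],[190,-0.4,0,-0.04,0],[190,-0.5,0,-0.03,0],[190,-0.5,0,-0.02,0],[190,-0.5,0,0,0],[190,-0.5,0,0,0],[190,-0.5,0,0,0]]'; python3 - <<'E'
from rig import *
from h import *
for n in("scene","side"):
    s=read_camera(n);Ws=cloud(s);g=s["pixels"].astype(int);mx=g.max(-1);sat=mx-g.min(-1)
    X,Y,Z=np.moveaxis(Ws,-1,0)
    m=(X>.43)&(X<.53)&(Y>.02)&(Y<.29)&(Z>.03)&(Z<.07)&(mx>100)&(sat<50)
    if m.sum()>40: print(n,fitjar(Ws,m))
E
```

```text
t: 5.95
eef_pos: [0.4864, 0.2282, 0.0831]
eef_rot: [3.141, -0.001, 1.568]
wrist_force: [-5.4, 1.1, 17.4]
opening: 0.0218
grip_force: 8.8
scene {'xm': np.float64(0.47080272052010996), 'y': np.float64(0.22141425472468484), 'slope': np.float64(0.005711085570394105), 'zc': np.float64(0.0331147683520738), 'x': array([0.43740574, 0.51579638]), 'n': 311, 'rms': np.float64(0.001664942478399119)}
side {'xm': np.float64(0.48014965914744523), 'y': np.float64(0.21901291040630286), 'slope': np.float64(0.03041798321445868), 'zc': np.float64(0.03414245322398667), 'x': array([0.44084005, 0.51839231]), 'n': 208, 'rms': np.float64(0.0015958747006578034)}
```

```bash
cat > look.py <<'E'
from rig import *
from h import *
for n in("scene","side"):
    s=read_camera(n);Ws=cloud(s);g=s["pixels"].astype(int);mx=g.max(-1);sat=mx-g.min(-1)
    X,Y,Z=np.moveaxis(Ws,-1,0)
    m=(X>.43)&(X<.53)&(Y>.02)&(Y<.29)&(Z>.03)&(Z<.07)&(mx>100)&(sat<50)
    if m.sum()>40:
        f=fitjar(Ws,m);print(n,{k:np.round(v,4) for k,v in f.items()})
E
python3 -m creep '[[190,-0.3,0,-0.1,0],[190,-0.4,0,-0.05,0],[190,-0.5,0,0,-0.005],[190,-0.5,0,0,-0.005],[190,-0.5,0,0,0],[190,-0.5,0,0,0],[190,-0.5,0,0,0],[190,-0.5,0,0,0],[190,-0.5,0,0,0],[190,-0.5,0,0.02,0],[190,-0.5,0,0.03,0],[190,-0.4,0,0.04,0],[190,-0.3,0,0.03,0],[190,-0.1,0,0,0],[190,0,0,0,0]]'; python3 look.py
```

```text
t: 7.3
eef_pos: [0.4856, 0.1673, 0.0803]
eef_rot: [-3.141, 0.0, 1.577]
wrist_force: [0.9, -0.0, 0.7]
opening: 0.022
grip_force: 0.6
scene {'xm': np.float64(0.4752), 'y': np.float64(0.1899), 'slope': np.float64(-0.014), 'zc': np.float64(0.0331), 'x': array([0.4371, 0.517 ]), 'n': np.int64(339), 'rms': np.float64(0.0016)}
side {'xm': np.float64(0.4625), 'y': np.float64(0.1865), 'slope': np.float64(0.0197), 'zc': np.float64(0.034), 'x': array([0.4417, 0.502 ]), 'n': np.int64(66), 'rms': np.float64(0.0013)}
```

```bash
python3 -m creep '[[190,0,0,-0.6,0],[190,0,0,-1.2,0],[190,1.4,0,0,0],[190,1.5,0,0,0],[190,1.4,0,0,-0.005],[190,0,0,0.8,0],[190,0,0,0.8,0],[190,0,0,0.2,0],[190,0,0,0.1,0],[190,0,0,0,0]]'; python3 look.py
```

```text
t: 8.23
eef_pos: [0.4853, 0.2104, 0.08]
eef_rot: [-3.14, -0.0, 1.581]
wrist_force: [-1.7, 0.5, 7.0]
opening: 0.0217
grip_force: 2.8
scene {'xm': np.float64(0.462), 'y': np.float64(0.1904), 'slope': np.float64(-0.0122), 'zc': np.float64(0.0332), 'x': array([0.4374, 0.5156]), 'n': np.int64(249), 'rms': np.float64(0.0019)}
side {'xm': np.float64(0.4814), 'y': np.float64(0.188), 'slope': np.float64(0.0033), 'zc': np.float64(0.0338), 'x': array([0.4408, 0.5181]), 'n': np.int64(271), 'rms': np.float64(0.0015)}
```

```bash
python3 -m creep '[[190,-0.2,0,-0.03,0],[190,-0.4,0,-0.06,0],[190,-0.5,0,-0.06,-0.005],[190,-0.5,0,-0.03,-0.005],[190,-0.5,0,0,0],[190,-0.5,0,0,0],[190,-0.5,0,0,0],[190,-0.5,0,0,0],[190,-0.5,0,0,0],[190,-0.5,0,0,0],[190,-0.5,0,0,0],[190,-0.5,0,0,0],[190,-0.5,0,0,0],[190,-0.5,0,0,0],[190,-0.5,0,0.02,0],[190,-0.5,0,0.04,0],[190,-0.4,0,0.06,0],[190,-0.3,0,0.03,0],[190,-0.1,0,0,0],[190,0,0,0,0]]'; python3 look.py
```

```text
t: 10.0
eef_pos: [0.4864, 0.1251, 0.0805]
eef_rot: [-3.139, 0.001, 1.592]
wrist_force: [-3.1, -1.1, 9.0]
opening: 0.0223
grip_force: 4.2
scene {'xm': np.float64(0.4754), 'y': np.float64(0.1456), 'slope': np.float64(0.0053), 'zc': np.float64(0.0329), 'x': array([0.4378, 0.5181]), 'n': np.int64(314), 'rms': np.float64(0.0018)}
side {'xm': np.float64(0.4509), 'y': np.float64(0.1422), 'slope': np.float64(0.051), 'zc': np.float64(0.0341), 'x': array([0.4427, 0.5025]), 'n': np.int64(79), 'rms': np.float64(0.0012)}
```

```bash
python3 -m creep '[[190,0,0,-0.6,0],[190,0,0,-1.2,0],[190,1.3,0,0,0],[190,1.4,0,0,0],[190,1.3,0,0,0],[190,0,0,0.8,0],[190,0,0,0.8,0],[190,0,0,0.2,0],[190,0,0,0,0]]'; python3 -m creep '[[190,-0.2,0,-0.03,0],[190,-0.4,0,-0.06,0],[190,-0.5,0,-0.06,0],[190,-0.5,0,-0.03,0],[190,-0.5,0,0,0],[190,-0.5,0,0,0],[190,-0.5,0,0,0],[190,-0.5,0,0,0],[190,-0.5,0,0,0],[190,-0.5,0,0,0],[190,-0.5,0,0,0],[190,-0.5,0,0,0],[190,-0.5,0,0,0],[190,-0.5,0,0.02,0],[190,-0.5,0,0.02,0],[190,-0.4,0,0.05,0],[190,-0.3,0,0.03,0],[190,-0.1,0,0,0],[190,0,0,0,0]]'; python3 look.py
```

```text
t: 10.85
eef_pos: [0.4865, 0.1667, 0.0799]
eef_rot: [-3.141, -0.001, 1.592]
wrist_force: [-1.3, 1.5, 6.6]
opening: 0.022
grip_force: 2.8
t: 12.43
eef_pos: [0.4886, 0.0862, 0.0814]
eef_rot: [-3.141, 0.001, 1.592]
wrist_force: [-1.6, -1.9, 10.4]
opening: 0.0218
grip_force: 5.5
scene {'xm': np.float64(0.4772), 'y': np.float64(0.1039), 'slope': np.float64(-0.008), 'zc': np.float64(0.0331), 'x': array([0.4384, 0.5184]), 'n': np.int64(299), 'rms': np.float64(0.0016)}
side {'xm': np.float64(0.4604), 'y': np.float64(0.101), 'slope': np.float64(0.0472), 'zc': np.float64(0.034), 'x': array([0.4423, 0.5041]), 'n': np.int64(132), 'rms': np.float64(0.0015)}
```

```bash
python3 -m creep '[[190,0,0,-0.6,0],[190,0,0,-2.0,0],[190,-0.5,0,-3,0],[190,-1,0,-3,0],[190,-1,0,-3,0],[190,-1,0,-3,0],[190,-1,0,-1.5,0],[190,-0.5,0,-0.5,0],[190,0,0,0,0],[190,0,0,0,0]]'; cat > wl.py <<'E'
import sys
from rig import *
from h import *
c=read_camera("wrist");f=sys.argv[1];np.savez(f"pics/{f}.npz",**c);cv2.imwrite(f"pics/{f}.png",c["pixels"][...,::-1])
W=cloudw(c);g=c["pixels"].astype(int);mx=g.max(-1);sat=mx-g.min(-1);X,Y,Z=np.moveaxis(W,-1,0)
m=(X>.43)&(X<.535)&(Y>.02)&(Y<.29)&(Z>.03)&(Z<.075)&(mx>100)&(sat<50)
print("jar",{k:np.round(v,4) for k,v in fitjar(W,m).items()})
r=W[(X>.56)&(X<.66)&(Y>.02)&(Y<.14)&(Z>.056)&(Z<.064)]
R=cv2.minAreaRect(r[:,:2].astype(np.float32));print("housing top",len(r),R)
b=W[(X>.56)&(X<.66)&(Y>.02)&(Y<.14)&(Z>.070)&(Z<.09)]
t=b[b[:,2]>np.percentile(b[:,2],90)-.003];print("button",len(t),cv2.minEnclosingCircle(t[:,:2].astype(np.float32)),np.median(t[:,2]))
f=W[(X>.55)&(X<.585)&(abs(Y-.08)<.02)&(Z>.02)&(Z<.05)];print("front/lens",len(f),np.percentile(f,[2,50,98],0).round(4) if len(f) else "")
E
python3 wl.py w3
```

```text
t: 13.37
eef_pos: [0.4883, 0.0374, 0.2452]
eef_rot: [-3.139, -0.0, 1.592]
wrist_force: [0.5, 0.3, -0.0]
opening: 0.0217
grip_force: 0.0
jar {'xm': np.float64(0.4798), 'y': np.float64(0.1025), 'slope': np.float64(0.0286), 'zc': np.float64(0.034), 'x': array([0.4402, 0.5197]), 'n': np.int64(2876), 'rms': np.float64(0.0008)}
housing top 1825 ((0.6098593473434448, 0.08095085620880127), (0.05881861597299576, 0.07294456660747528), 1.3854492902755737)
button 480 ((0.6098214387893677, 0.08093506097793579), 0.013868373818695545) 0.0815890053644292
front/lens 244 [[0.5737 0.0611 0.0207]
 [0.5773 0.0815 0.0401]
 [0.5788 0.0989 0.0496]]
```

View pics/w3.png

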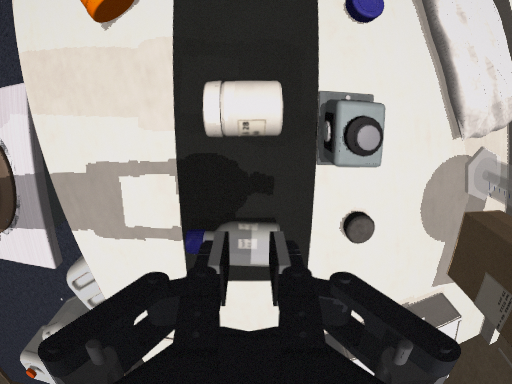

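The reader and jar are both in clear view: reader centre (0.6099, 0.0810), yaw 0.024, button top at (364,136) px. The jar at (243,109) is still 25 mm short, with slope 0.029, which is close to square. One more stroke of about 25 mm.

```bash
python3 -m creep '[[190,1.0,0,0,0],[190,2.2,0,-0,0],[190,2.6,0,1,0],[190,2.0,0,2.5,0],[190,0.8,0,3,0],[190,0,0,3,0],[190,0,0,3,0],[190,0,0,2.2,0],[190,0,0,1.2,0],[190,0,0,0.4,0],[190,0,0,0.15,0],[190,0,0,0,0]]'; python3 look.py
```

```text
t: 14.42
eef_pos: [0.4858, 0.1245, 0.081]
eef_rot: [-3.138, -0.0, 1.593]
wrist_force: [-0.2, 0.0, 0.5]
opening: 0.0218
grip_force: 0.0
scene {'xm': np.float64(0.4693), 'y': np.float64(0.1033), 'slope': np.float64(0.0372), 'zc': np.float64(0.0333), 'x': array([0.4388, 0.5155]), 'n': np.int64(225), 'rms': np.float64(0.0019)}
side {'xm': np.float64(0.4779), 'y': np.float64(0.1009), 'slope': np.float64(0.0487), 'zc': np.float64(0.034), 'x': array([0.4428, 0.5202]), 'n': np.int64(313), 'rms': np.float64(0.0014)}
```

```bash
python3 -m creep '[[190,-0.1,0,0.12,0],[190,-0.3,0,-0.03,0],[190,-0.4,0,-0.05,0],[190,-0.5,0,-0.05,0.005],[190,-0.5,0,-0.03,0.005],[190,-0.5,0,0,0],[190,-0.5,0,0,0],[190,-0.5,0,0,0],[190,-0.5,0,0,0],[190,-0.4,0,0,0],[190,-0.3,0,0,0],[190,-0.2,0,0,0],[190,-0.1,0,0,0],[190,0,0,0,0]]'; python3 look.py
```

```text
t: 15.68
eef_pos: [0.4896, 0.075, 0.0835]
eef_rot: [3.139, -0.0, 1.582]
wrist_force: [1.4, 0.1, 4.6]
opening: 0.0216
grip_force: 2.6
scene {'xm': np.float64(0.4766), 'y': np.float64(0.0792), 'slope': np.float64(0.031), 'zc': np.float64(0.0329), 'x': array([0.44  , 0.5183]), 'n': np.int64(280), 'rms': np.float64(0.0017)}
side {'xm': np.float64(0.4793), 'y': np.float64(0.0763), 'slope': np.float64(0.0663), 'zc': np.float64(0.0336), 'x': array([0.4429, 0.5192]), 'n': np.int64(228), 'rms': np.float64(0.0014)}
```

```bash
python3 -m creep '[[190,0,0,-0.3,0],[190,0,0,-1.0,0],[190,0,0,-3,0],[190,-0.5,0,-3,0],[190,-1,0,-3,0],[190,-1.5,0,-3,0],[190,-1.5,0,-2,0],[190,-1,0,-0.8,0],[190,0,0,0,0],[190,0,0,0,0]]'; python3 wl.py w4;python3 look.py
```

```text
t: 16.62
eef_pos: [0.4881, 0.0204, 0.243]
eef_rot: [-3.141, -0.001, 1.581]
wrist_force: [-0.2, -0.4, -0.6]
opening: 0.0216
grip_force: 0.0
jar {'xm': np.float64(0.481), 'y': np.float64(0.0779), 'slope': np.float64(0.0392), 'zc': np.float64(0.0339), 'x': array([0.4409, 0.5206]), 'n': np.int64(2922), 'rms': np.float64(0.0008)}
housing top 1874 ((0.6098909378051758, 0.08081178367137909), (0.05867459625005722, 0.0736294761300087), 1.4222209453582764)
button 503 ((0.6099114418029785, 0.0809003934264183), 0.0139927351847291) 0.08164878515079471
front/lens 257 [[0.5741 0.0612 0.0231]
 [0.5773 0.0804 0.041 ]
 [0.5785 0.0991 0.0496]]
scene {'xm': np.float64(0.4776), 'y': np.float64(0.0795), 'slope': np.float64(0.0406), 'zc': np.float64(0.0328), 'x': array([0.439 , 0.5185]), 'n': np.int64(307), 'rms': np.float64(0.0017)}
side {'xm': np.float64(0.4791), 'y': np.float64(0.0766), 'slope': np.float64(0.0541), 'zc': np.float64(0.034), 'x': array([0.4418, 0.5209]), 'n': np.int64(409), 'rms': np.float64(0.0012)}
```

The jar is in place. Its base is 0.7 mm off the lens line, 53 mm in front of it and 0.015 rad off square. Next I'll shut the fingers and go over the button.

```bash
python3 -m creep '[[255,0.5,1.0,0,0],[255,1.0,2.2,0,0],[255,1.4,3.0,0,0],[255,1.5,3.0,0,0],[255,1.0,2.0,0,0],[255,0.5,1.0,0,0],[255,0,0,2,0],[255,0,0,3,0],[255,0,0,3,0],[255,0,0,2.5,0],[255,0,0,1.5,0],[255,0,0,0.7,0],[255,0,0,0.3,0],[255,0,0,0,0],[255,0,0,0,0]]'; python3 wl.py w5
```

```text
t: 18.02
eef_pos: [0.6112, 0.0815, 0.1144]
eef_rot: [3.14, -0.0, 1.583]
wrist_force: [-0.4, -0.1, 0.9]
opening: -0.0004
grip_force: 0.0
jar {'xm': np.float64(0.4884), 'y': np.float64(0.0781), 'slope': np.float64(0.0279), 'zc': np.float64(0.034), 'x': array([0.4421, 0.5216]), 'n': np.int64(4321), 'rms': np.float64(0.0008)}
housing top 4288 ((0.610517144203186, 0.08143813163042068), (0.05872013792395592, 0.07301514595746994), 0.7771909832954407)
button 852 ((0.6103021502494812, 0.08182308077812195), 0.013851062394678593) 0.08160511676256184
front/lens 58 [[0.5751 0.0725 0.0405]
 [0.5759 0.0824 0.0453]
 [0.5769 0.0904 0.0471]]
```

View pics/w5.png

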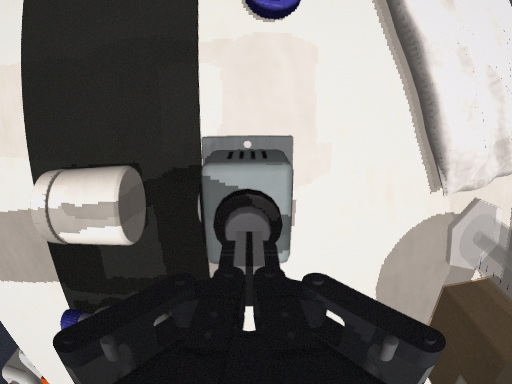

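The shut fingertips at (250,240) are over the button at (249,222), and the jar at (90,205) lies still. Pressing.

```bash
python3 -m creep '[[255,0,0,0.6,0],[255,0,0,0.5,0],[255,0,0,0.3,0],[255,0,0,0,0]]'; python3 -m creep '[[255,0,0,0.3,0],[255,0,0,0,0]]';  python3 -m creep '[[255,0,0,0.3,0],[255,0,0,0,0]]'; python3 -m creep '[[255,0,0,0.2,0],[255,0,0,0,0]]'
```

```text
t: 18.4
eef_pos: [0.6097, 0.081, 0.099]
eef_rot: [-3.141, 0.0, 1.583]
wrist_force: [-0.4, 0.8, 2.0]
opening: -0.0003
grip_force: 0.5
t: 18.57
eef_pos: [0.6102, 0.0811, 0.0965]
eef_rot: [3.141, -0.0, 1.583]
wrist_force: [-0.8, 0.9, 2.8]
opening: 0.0
grip_force: 1.1
t: 18.73
eef_pos: [0.6104, 0.0811, 0.0937]
eef_rot: [3.141, -0.0, 1.583]
wrist_force: [-0.6, -0.0, 3.7]
opening: -0.0003
grip_force: 1.8
t: 18.9
eef_pos: [0.6105, 0.0811, 0.093]
eef_rot: [3.142, 0.0, 1.583]
wrist_force: [-3.2, -0.0, 8.5]
opening: -0.0001
grip_force: 4.4
```

Contact came at 0.099 and it bottomed out at 0.093, a 6 mm travel, with the force rising to 8.5 N. I'll press slightly more to be sure, then release and retreat.

```bash
python3 -m creep '[[255,0,0,0.1,0],[255,0,0,0,0],[255,0,0,0,0]]'; python3 -m creep '[[255,0,0,-0.5,0],[255,0,0,-1.0,0],[255,0,0,-2.0,0],[255,0,0,-3,0],[255,0,0,-3,0],[255,0,0,-3,0],[255,-1.5,-1,-1.5,0],[255,-2,-2,0,0],[255,-2,-2,0,0],[255,-1,-1,0,0],[255,0,0,0,0],[255,0,0,0,0],[255,0,0,0,0]]'; python3 wl.py w6; python3 look.py
```

```text
t: 19.15
eef_pos: [0.6105, 0.0811, 0.0929]
eef_rot: [3.141, 0.0, 1.583]
wrist_force: [-3.9, -1.0, 12.3]
opening: -0.0006
grip_force: 6.4
t: 20.23
eef_pos: [0.5516, 0.0158, 0.2306]
eef_rot: [3.141, -0.001, 1.583]
wrist_force: [0.4, 0.5, 0.3]
opening: -0.0002
grip_force: 0.0
jar {'xm': np.float64(0.4834), 'y': np.float64(0.078), 'slope': np.float64(0.0342), 'zc': np.float64(0.0339), 'x': array([0.4415, 0.5212]), 'n': np.int64(2969), 'rms': np.float64(0.001)}
housing top 2383 ((0.6097520589828491, 0.08086300641298294), (0.05916634202003479, 0.07410357892513275), 1.5618900060653687)
button 636 ((0.6100403070449829, 0.08087271451950073), 0.01397609431296587) 0.08167693890050468
front/lens 137 [[0.5746 0.0611 0.0212]
 [0.577  0.0792 0.043 ]
 [0.5785 0.0983 0.048 ]]
scene {'xm': np.float64(0.4774), 'y': np.float64(0.0799), 'slope': np.float64(0.0175), 'zc': np.float64(0.0328), 'x': array([0.4388, 0.5193]), 'n': np.int64(306), 'rms': np.float64(0.0017)}
side {'xm': np.float64(0.4794), 'y': np.float64(0.0768), 'slope': np.float64(0.0575), 'zc': np.float64(0.0338), 'x': array([0.442 , 0.5209]), 'n': np.int64(411), 'rms': np.float64(0.0012)}
```

The button has sprung back (top at 81.7 mm) and the jar is unmoved and in place.

```bash
python3 -c "
from rig import *
print(finish_job())"
```

```text
the job is handed in; nothing more can be done
None
```

The jar lies still with its base about 1 mm off the lens line and about 53 mm in front of it, within about 1° of square; the button was then pressed fully down and released, and the job was handed in at about 20 s.

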